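# Hang the brew-pressure gauge on the spring hook in the instrument cabinet

### The arm

A 6-joint arm with a two-finger parallel gripper is mounted at the origin on a cart in front of the work surface, level with it; the furniture and walls round the work are solid. World frame = base frame: x ahead of the robot, y to its left, z up, the work surface at z = 0. Lengths are in m, angles in rad, forces in N, time in s.
With the tool pointing down it reaches from about 0.275 to 1 m from the base axis. Payload 8.4 kg.
Tool frame: the origin (TCP) lies between the finger pads; the fingertips stand 22 mm ahead of it and the grasp point (between the pads) lies 3 mm ahead of it; z points along the fingers, y is the line along which they close (so a half turn about z gives the same grasp; the last joint's range is limited). The gripper opens to 85 mm and grips with 20 to 120 N. Pads are 22 mm wide; open, the fingers measure 114 mm over their backs; the gripper's body (76 mm by 85 mm) begins 54 mm behind the grasp point. The pads swing forward as they close: fully open they stand 13 mm farther back than shut.
Start: joints at [1.252, 0.353, 1.633, -0, 1.155, -0.002], TCP at [0.195, 0.594, 0.253] pointing down, gripper open.
Joint ranges: [-2.63, 2.63], [-0.92, 2.1], [0.06, 2.66], [-1.3, 4.44], [0, 2.69], [-3.02, 3.02]. Speed limits (rad/s): [2.22, 2.22, 2.79, 3.14, 3.14, 3.14].

### API

Orientations are given as a unit quaternion [w, x, y, z].
In Python, from workcell import arm, eyes, workorder gives the robot as it stands.
- The arm moves only by the tool jog_arm, never from a script. Its arguments are lists of equal length, an entry for each row: "linear": the shift along the world's x, y, z in m, a list of three; "turn": the turn about the world's z in degrees; "grip": the opening, from -1 (shut) to 1 (fully open), so that 0 is half open. A call has exactly 10 rows; each row is the pose to reach, as a shift and turn from the pose commanded when the call began; what a row does not reach only later rows make up. A row lasts 1/12 s, in which the tool goes at most 41.7 mm and 7.16 degrees, less where a joint would pass 70% of its speed; a pose out of reach is approached as far as the arm can. A call with a gripper value outside its range is refused whole. The fingers move at their own pace and stop on an object; "force" is the grip in N (left out, the last holds). Time passes only in rows, so rows that repeat a pose let the fingers close, or fill a call up. It gives the time, the measured TCP pose, the force, the opening and the grip force at its end, in the units of the state.
- arm.read_state(): the state, without advancing time (a new reading comes with each control period).
- eyes.snapshot(name): name is "side" or "top" or "wrist"; returns (picture, depth): 480x640x3 uint8, red, green, blue; 480x640 float32, m along the optical axis (not along the pixel's ray), 0 where there is no reading.
- eyes.get_calibration(name): a dict with "camera_matrix" (3x3 intrinsics, pixels), "rvec" (rotation vector, rad) and "tvec" (3), from world to camera coordinates, as OpenCV has them. Camera axes: x right, y down, z forward; pixel columns grow to the right and rows downward; lengths in m; the calibration is good to about 2 mm. A picture is of the moment at which its call begins: read the wrist's pose just before it. get_calibration takes no time and is no camera call; for the wrist camera it gives the pose at the moment of the call.
- workorder.close_job(): hands the job in; it is judged then, once.
The state is a dict: "time_s": time; "q": joint angles; "qd": joint speeds; "joint_torque": joint torques, N m; "tcp_pos": TCP position; "ee_rot": TCP orientation; "contact_force": force on the tool from outside, world axes, zero at the start; "ft_torque": the same for the moment, N m; "grip_width": finger opening in m; "finger_force": force on a finger pad.
Only numpy, scipy, OpenCV 4.12 (cv2) and the standard library are available. Lean on these libraries where they do the work, as an engineer would, in place of code of your own. Each camera call takes 0.05 s, during which the arm holds its last target. There are 200 camera calls.

### The job

Put the brew-pressure gauge away: take it by its wooden handle, reach its round head through the narrow opening of the grey instrument cabinet, press its wire bail past the spring gate of the snap hook inside and lower it so that the gate shuts behind it, then let go so that it hangs there level and still, handle out of the opening. Touch nothing of the cabinet itself and press gently: nobody has measured how deep on its rail the hook is clamped, so feel for it. Leave everything else on the counter where it is.

Things in the scene. Friction and masses are not known exactly. Their poses are not given: they have to be found in the camera images.
- gauge_grip (a point): Brew-pressure gauge, 0.15-0.23 kg: steel head 58 mm wide, 43 high, dial on top, level wooden handle 19 mm wide, 22 high, rigid upright wire bail. Point: where to grip the handle, 25 mm over the counter. x: along the handle to the head, z up. From here the handle runs from x -25 to +93 mm, head axis +144, head end +173, underside z -25; the bail's bar is at x +132, z +55 mm.
- gauge_bail (a point): Middle of the gauge's bail: its level cross bar along y, 5 mm round wire, straight for 50 mm, 73 mm wide over the two legs, 35 mm free below it down to the dial; 80 mm above the gauge's underside. Axes as gauge_grip. The centre of mass lies below it, so the gauge hangs level from it.
- cabinet: Grey sheet-steel instrument cabinet, fixed: 156 mm wide, 140 deep, 236 high. Origin: centre of its underside, on the counter. x points inward from the open front to the back, y to its left, z up. Walls 10 mm thick, clear inside from x -64 to +64 mm except for rail and hook.
- mouth (a point): Middle of the cabinet's opening in the outer face of its dark front frame (cabinet x = -72 mm), 122 mm above the counter; axes as the cabinet. The opening is 112 mm wide and 164 mm high, from 40 to 204 mm above the counter.
- hook_rail: Rail under the cabinet's roof, front to back in its middle plane; origin at the roof's underside, 226 mm up; axes as the cabinet. The snap hook, steel strip 10 mm wide in the plane y = 0 with its mouth to the front, is clamped to it up to 20 mm before or behind its middle setting; this offset is not measured. It does not slip.
- hook_mid (a point): Datum of the hook as if in its middle setting: cabinet x = -12 mm, 145 mm up. From it (mm; every x shifts with the clamping): nose x -10 to -5, top z +11; gate shut just behind the nose, a 5 mm bar meets it with its centre at x -7.5; spine x +12. Bring the bar in at z +15 to +27, best +20; gate open, it fits down between x -2 and +1 and comes to rest at x +3.5, z -3.5.
- gate_pin (a point): Pin of the hook's spring gate, as if in the middle setting: x -3.5, z +42 mm from hook_mid. The gate hangs from it down to z +6, shut against the nose's inner side, swings inward 0.37 rad to a rigid stop and springs back. A bar at z +20 needs 2.5 N to start it, about 5 N to bring it to the stop, 8 mm farther in. It shuts again over a bar lowered below z +1.
- dosing_cup: Bystander, loose: steel dosing cup, 60 mm wide, 59 mm high; origin at the centre of its underside. Not to be moved.
- distributor: Bystander, loose: flat grey levelling tool, 62 mm wide, 32 mm high; origin at the centre of its underside. Not to be moved.
- needle_tool: Bystander, loose: dark wooden needle tool standing in its round stand, 37 mm wide, 107 mm high; origin at the centre of its underside. Not to be moved.
- spare_basket: Bystander, loose: steel filter basket, 67 mm wide, 26 mm high; origin at the centre of its underside. Not to be moved.
- shot_glass: Bystander, loose: small glass, 48 mm wide, 61 mm high; origin at the centre of its underside. Not to be moved.

How it is judged:
On the way:
1. the bail, still above the nose, presses in the hook's gate (contact force between gauge and hook_rail above 2 N and z of gauge_bail in the frame of cabinet above 0.155 m), for 0.1 s.
At the end, for the whole second after the job is handed in: The bail's bar lies in the hook's throat (centre 141.5 mm above the counter within 4 mm, within 22 mm of the cabinet's middle plane), low enough that the gate is shut over it, the hook carries the gauge, which hangs level within 0.2 rad, at rest (under 20 mm/s) and released (z of gauge_bail in the frame of cabinet between 0.1375 and 0.1455 m and x of gauge_bail in the frame of cabinet between -0.036 and 0.018 m and y of gauge_bail in the frame of cabinet between -0.022 and 0.022 m and contact force between gauge and hook_rail above 0.7 N and angle between gauge_bail's own z axis and vertical below 0.2 rad and linear speed of gauge below 0.02 m/s); the robot touches nothing.
It fails at once if the gauge or the robot touches the cabinet itself (over 1 N) (contact force between cabinet and anything else above 1 N).
It fails at once if the gauge presses on hook, gate or rail with over 20 N (contact force between gauge and hook_rail above 20 N).
It fails at once if the gauge tips over or is dropped (tilts over 0.6 rad) (angle between gauge_bail's own z axis and vertical above 0.6 rad).
It fails at once if a bystander on the counter is moved by over 20 mm (distance of any of dosing_cup, distributor, needle_tool, spare_basket, shot_glass from where it was at the start of the episode above 0.02 m).
It also fails if it takes over 56 s, if anything falls off the work surface, if the arm or the gripper's body presses on something with over 40 N, if the wrist force passes 120 N, or if a joint passes its speed limit or range.

## Working session

There is one attempt and no reset: what is moved stays moved. The work goes in short steps, Python scripts to look and compute and a tool call to move; the robot and the scene stay as the last step left them, time stands still between calls to the robot, and variables do not carry over. Pictures are saved under pics/ and viewed, at most 10 in all, crops included, and the job is handed in when it is done.

Besides the shell and the picture viewer there is one more tool, called after "Call:" as name(argument=value, ...), one argument or row to a line, values as JSON. jog_arm: Moves the arm, as the interface text tells. Its arguments: {"type":"object","properties":{"linear":{"type":"array","items":{"type":"array","items":{"type":"number"}}},"turn":{"type":"array","items":{"type":"number"}},"grip":{"type":"array","items":{"type":"number"}},"force":{"type":"number"}},"required":["linear","turn","grip"]}

```bash
mkdir -p pics
cat > h.py <<'E'
import numpy as np, cv2
from workcell import arm, eyes, workorder
def snap(n):
    c=eyes.get_calibration(n); p,d=eyes.snapshot(n)
    return p,d,c
def cloud(d,c):
    K=np.array(c["camera_matrix"]);R=cv2.Rodrigues(np.array(c["rvec"],float))[0];t=np.array(c["tvec"],float).ravel()
    v,u=np.mgrid[:480,:640]
    P=np.stack([(u-K[0,2])/K[0,0]*d,(v-K[1,2])/K[1,1]*d,d],-1)
    W=(P-t)@R; W[d==0]=np.nan
    return W
def save(n,p): cv2.imwrite(f"pics/{n}.png",p[...,::-1])
E
python3 - <<'E'
from h import *
ims=[]
for n in ["side","top","wrist"]:
    p,d,c=snap(n); np.savez(n,p=p,d=d,W=cloud(d,c)); save(n+"0",p); print(n,c,(d>0).mean())
s=arm.read_state();print(s)
E
```

```text
side {'camera_matrix': array([[561.08758419,   0.        , 314.89755634],
       [  0.        , 561.08758419, 234.31494828],
       [  0.        ,   0.        ,   1.        ]]), 'rvec': array([-2.79198504e-03,  2.82068250e+00, -1.37645232e+00]), 'tvec': array([0.47305679, 0.13618579, 1.16572404])} 0.996025390625
top {'camera_matrix': array([[596.09858091,   0.        , 314.04868047],
       [  0.        , 596.09858091, 232.06160409],
       [  0.        ,   0.        ,   1.        ]]), 'rvec': array([ 2.19019126, -2.17157601,  0.08456396]), 'tvec': array([-0.03680359,  0.44910121,  1.45895651])} 0.9960416666666667
wrist {'camera_matrix': array([[373.12593984,   0.        , 318.99713254],
       [  0.        , 373.12593984, 235.6015642 ],
       [  0.        ,   0.        ,   1.        ]]), 'rvec': array([-2.3396821 , -1.6994247 , -0.24998718]), 'tvec': array([-0.6238898 , -0.03797217,  0.38032389])} 0.9958528645833333
{'time_s': 0.15, 'q': array([ 1.25161951e+00,  3.53506834e-01,  1.63394534e+00, -2.57251813e-05,
        1.15521721e+00, -2.39141491e-03]), 'qd': array([ 0.00035771, -0.00226827, -0.00354031,  0.00027377,  0.0013938 ,
        0.0023652 ]), 'joint_torque': array([-3.14300632e-04, -6.05643368e+01, -3.42339385e+01,  1.25691140e-04,
        6.10024654e-03, -4.39254086e-05]), 'tcp_pos': array([0.19459232, 0.59358052, 0.25273072]), 'ee_rot': array([-7.45749060e-05,  1.57726077e-01,  9.87482757e-01, -5.33305026e-04]), 'contact_force': array([-0.20242465,  0.39869398, -0.1098935 ]), 'ft_torque': array([ 0.00850132, -0.06012406,  0.00137794]), 'finger_force': 0.0, 'grip_width': 0.08535782321110823}
```

View pics/top0.png

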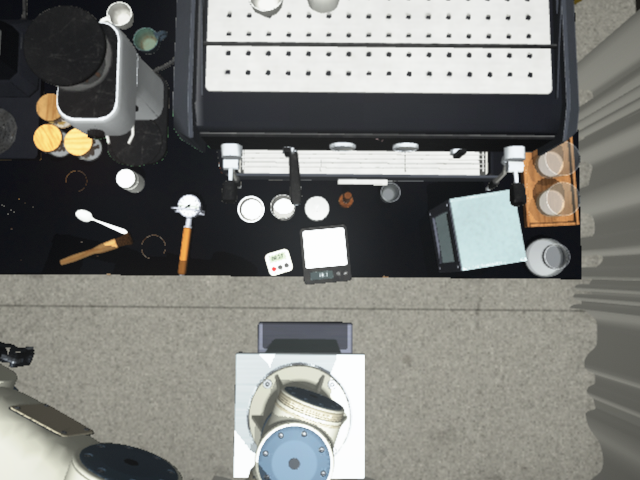

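View pics/side0.png

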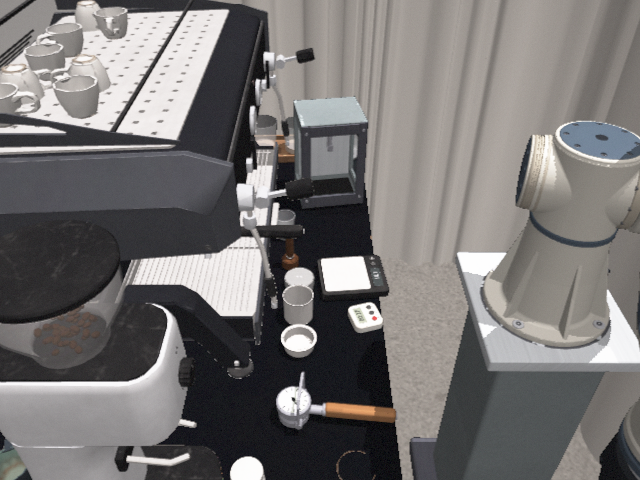

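```bash
cat > m.py <<'E'
from h import *
for n in ["top","side"]:
    z=np.load(n+".npz");W=z["W"].reshape(-1,3);p=z["p"].reshape(-1,3).astype(int)
    x,y,zz=W.T
    # cabinet roof
    m=(zz>.225)&(zz<.25)&(y<-.2)&(y>-.65)&(x<.62)&(x>.2)
    # handle: orange
    hsv=cv2.cvtColor(z["p"],cv2.COLOR_RGB2HSV).reshape(-1,3)
    o=(hsv[:,0]<18)&(hsv[:,1]>140)&(hsv[:,2]>120)&(y>.2)&(y<.45)&(zz>.02)&(zz<.06)&(x<.6)
    for nm,mm in (("roof",m),("handle",o)):
        r=cv2.minAreaRect(W[mm][:,:2].astype(np.float32)*1000)
        print(n,nm,mm.sum(),r,np.nanpercentile(zz[mm],[5,50,95]))
        if mm is m: print(cv2.boxPoints(r))
    q=W[o]; c=q[:,:2].mean(0); print("handle axis",c,np.linalg.svd(q[:,:2]-c,full_matrices=False)[2][0],np.linalg.svd(q[:,:2]-c,full_matrices=False)[1])
    b=(zz>.068)&(zz<.095)&(y>.2)&(y<.42)&(x>.35)&(x<.6)
    print("bail",b.sum()); print(np.round(W[b][::max(1,b.sum()//12)],4))
    h=(zz>.035)&(zz<.05)&(y>.2)&(y<.42)&(x>.4)&(x<.6)&~o
    print("head",h.sum(),cv2.minEnclosingCircle(W[h][:,:2].astype(np.float32)*1000))
    # height map of counter
    g=(zz>.015)&(zz<.4)&(x>.25)&(x<.62)&(y>-.25)&(y<.27)
    lab=np.zeros((480,640),np.uint8);lab.reshape(-1)[g]=1
    k,L,st,ce=cv2.connectedComponentsWithStats(lab)
    for i in range(1,k):
        if st[i,4]>60:
            w=W[(L==i).ravel()];print(i,st[i,4],w.min(0).round(3),w.max(0).round(3))
E
python3 m.py
```

```text
top roof 4918 ((457.31488037109375, -395.8712158203125), (190.71958923339844, 144.5288543701172), 9.577689170837402) [0.2317033  0.23628719 0.24045025]
[[ 351.26062 -340.4805 ]
 [ 375.30804 -482.99478]
 [ 563.36914 -451.26193]
 [ 539.3217  -308.74765]]
top handle 310 ((400.29901123046875, 285.3221740722656), (18.798259735107422, 111.59585571289062), 83.49126434326172) [0.0304414  0.03544597 0.04025355]
handle axis [0.40197108 0.28402404] [-0.99433512  0.10629046] [0.55878624 0.08600823]
bail 255
[[0.5914 0.4194 0.0834]
 [0.5852 0.4065 0.0783]
 [0.5773 0.4198 0.0808]
 [0.5741 0.394  0.0867]
 [0.5706 0.4036 0.0784]
 [0.5648 0.4112 0.0839]
 [0.5605 0.417  0.0804]
 [0.559  0.3991 0.0761]
 [0.5538 0.4007 0.0783]
 [0.5462 0.4142 0.0799]
 [0.4987 0.2807 0.0844]
 [0.4967 0.2547 0.0836]
 [0.4927 0.244  0.077 ]]
head 436 ((505.6841125488281, 337.37896728515625), 104.85498809814453)
1 8083 [ 0.477 -0.25   0.015] [0.62  0.232 0.4  ]
2 188 [ 0.51  -0.129  0.016] [ 0.545 -0.094  0.112]
3 246 [0.475 0.238 0.015] [0.536 0.27  0.09 ]
4 198 [0.472 0.091 0.015] [0.537 0.156 0.035]
5 502 [ 0.476 -0.07  
[... 639 characters left out ...]
758]
 [0.4971 0.2745 0.0811]
 [0.4982 0.2962 0.0796]
 [0.5011 0.3121 0.0708]
 [0.5697 0.4031 0.0802]
 [0.5752 0.4056 0.0793]
 [0.5551 0.4078 0.0804]
 [0.5775 0.4106 0.08  ]
 [0.5646 0.4124 0.0805]
 [0.5534 0.4129 0.0788]
 [0.5853 0.4165 0.0798]
 [0.5765 0.419  0.0817]
 [0.5529 0.4192 0.0794]]
head 947 ((500.3456115722656, 248.26406860351562), 109.84892272949219)
1 10031 [ 0.477 -0.25   0.015] [0.62  0.238 0.4  ]
3 2471 [ 0.321 -0.123  0.015] [0.469 0.009 0.028]
4 1365 [ 0.477 -0.065  0.015] [0.538 0.079 0.061]
5 408 [0.344 0.026 0.015] [0.407 0.094 0.02 ]
7 360 [0.473 0.093 0.015] [0.537 0.161 0.029]
9 108 [0.483 0.242 0.024] [0.499 0.27  0.085]
10 159 [0.503 0.251 0.039] [0.536 0.27  0.046]
```

```bash
cat > m2.py <<'E'
from h import *
for n in ["top","side"]:
    z=np.load(n+".npz");W=z["W"].reshape(-1,3);hsv=cv2.cvtColor(z["p"],cv2.COLOR_RGB2HSV)
    x,y,zz=W.T
    m=((zz>.222)&(zz<.25)&(y<-.2)&(y>-.65)&(x<.62)&(x>.2)).reshape(480,640).astype(np.uint8)
    m=cv2.morphologyEx(m,cv2.MORPH_OPEN,np.ones((5,5)))
    k,L,st,ce=cv2.connectedComponentsWithStats(m);i=1+st[1:,4].argmax()
    w=W[(L==i).ravel()];r=cv2.minAreaRect(w[:,:2].astype(np.float32)*1000);print(n,"roof",st[i],r,cv2.boxPoints(r).round(),np.median(w[:,2]))
    b=(zz>.07)&(zz<.095)&(y>.2)&(y<.34)&(x>.45)&(x<.54)
    w=W[b];vx,vy,x0,y0=cv2.fitLine(w[:,:2].astype(np.float32),cv2.DIST_HUBER,0,.001,.001).ravel()
    print("bail",len(w),vx,vy,x0,y0,"yrange",w[:,1].min(),w[:,1].max(),"z top",np.percentile(w[:,2],[50,90]),"mid",w.mean(0))
    o=(zz>.02)&(zz<.06)&(x>.33)&(x<.445)&(y>.25)&(y<.32)
    w=W[o];a=cv2.fitLine(w[:,:2].astype(np.float32),cv2.DIST_HUBER,0,.001,.001).ravel()
    r=cv2.minAreaRect(w[:,:2].astype(np.float32)*1000);print("handle",len(w),a,r,np.percentile(w[:,2],[50,95]))
    h=(zz>.036)&(zz<.052)&(y>.22)&(y<.34)&(x>.455)&(x<.545)
    w=W[h];print("head",len(w),cv2.minAreaRect(w[:,:2].astype(np.float32)*1000),w.mean(0),np.median(w[:,2]))
z=np.load("side.npz");cv2.imwrite("pics/cab.png",cv2.resize(z["p"][90:220,250:400,::-1],None,fx=5,fy=4.6,interpolation=2))
cv2.imwrite("pics/gau.png",cv2.resize(z["p"][360:440,260:410,::-1],None,fx=5,fy=5,interpolation=2))
E
python3 m2.py
```

```text
top roof [ 448  190   79   82 4902] ((440.3595275878906, -398.7991027832031), (156.2870330810547, 144.5923614501953), 9.269493103027344) [[ 352. -340.]
 [ 375. -483.]
 [ 529. -458.]
 [ 506. -315.]] 0.2362730190343043
bail 62 0.08784183 0.99613446 0.49697232 0.27729595 yrange 0.23974322271276535 0.30923108886496087 z top [0.08200282 0.08601642] mid [0.49684907 0.27244681 0.08113215]
handle 364 [ 0.9939424  -0.10990253  0.39597136  0.2828699 ] ((392.2967529296875, 285.0192565917969), (20.83343505859375, 105.37699890136719), 85.12698364257812) [0.03487218 0.04023761]
head 399 ((500.8898620605469, 275.9423828125), (62.974212646484375, 72.81555938720703), 43.61880874633789) [0.50864023 0.2725273  0.04352544] 0.043635066299828
side roof [ 293   97   75   34 2071] ((441.48748779296875, -394.67962646484375), (156.2768096923828, 154.084716796875), 9.534950256347656) [[ 352. -332.]
 [ 377. -484.]
 [ 531. -458.]
 [ 506. -306.]] 0.23537279406818276
bail 117 0.10495047 0.99447745 0.4983261 0.28608015 yrange 0.2424304297340132 0.31404844696332024 z top [0.08083079 0.08317958] mid [0.49832609 0.28608016 0.07983197]
handle 874 [ 0.9968519  -0.07928612  0.39427385  0.29359016] ((393.0387878417969, 289.2140808105469), (21.76998519897461, 105.58702087402344), 84.70356750488281) [0.03353679 0.03692338]
head 799 ((507.7538757324219, 282.4440002441406), (56.4856071472168, 65.83609008789062), 20.509233474731445) [0.50969359 0.28055395 0.04255029] 0.04276888071010979
```

View pics/cab.png

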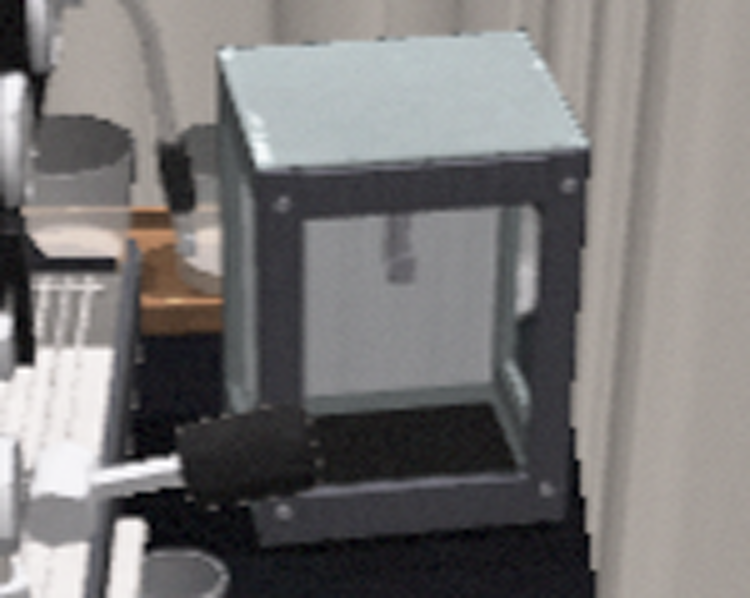

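Call:
jog_arm(
  linear=[
    [0.02,-0.035,0],
    [0.04,-0.07,0],
    [0.06,-0.105,0],
    [0.08,-0.14,-0.01],
    [0.1,-0.175,-0.02],
    [0.12,-0.21,-0.04],
    [0.14,-0.245,-0.06],
    [0.16,-0.28,-0.08],
    [0.171,-0.305,-0.1],
    [0.171,-0.305,-0.1],
  ],
  turn=[2,4,6,8,10,12,12.8,12.8,12.8,12.8],
  grip=[1,1,1,1,1,1,1,1,1,1],
  force=50,
)

```text
time_s: 0.98
tcp_pos: [0.3651, 0.2832, 0.1499]
ee_rot: [-0.002, 0.048, 0.999, -0.003]
contact_force: [-0.4, -0.3, -0.4]
grip_width: 0.0856
finger_force: 0.0
```

Run:
```python
from h import *
from scipy.spatial.transform import Rotation as R
s=arm.read_state();w,x,y,z=s["ee_rot"];print(s["tcp_pos"],R.from_quat([x,y,z,w]).as_matrix().round(4),s["qd"].max())
p,d,c=snap("wrist");save("w1",p);W=cloud(d,c).reshape(-1,3);np.savez("w1",p=p,d=d,W=W)
xx,yy,zz=W.T
o=(zz>.02)&(zz<.06)&(xx>.32)&(xx<.45)&(yy>.24)&(yy<.33);w=W[o]
print(len(w),cv2.fitLine(w[:,:2].astype(np.float32),cv2.DIST_HUBER,0,.001,.001).ravel(),cv2.minAreaRect(w[:,:2].astype(np.float32)*1000),np.percentile(w[:,2],[5,50,95]))
b=(zz>.07)&(zz<.095)&(yy>.2)&(yy<.34)&(xx>.45)&(xx<.54);w=W[b]
if len(w): print(len(w),cv2.fitLine(w[:,:2].astype(np.float32),cv2.DIST_HUBER,0,.001,.001).ravel(),w.min(0),w.max(0))
# obstacles near mouth from top+side
for n in ["top","side"]:
    V=np.load(n+".npz")["W"].reshape(-1,3);x,y,z=V.T
    m=(z>.05)&(z<.6)&(y>-.33)&(y<.2)&(x>.3)&(x<.56)
    for y0 in np.arange(-.33,.2,.05):
        k=m&(y>=y0)&(y<y0+.05)
        if k.sum()>5: print(n,round(y0,2),k.sum(),np.percentile(V[k],2,axis=0).round(3),np.percentile(V[k],98,axis=0).round(3))
```

```text
[0.36512533 0.28319995 0.14988401] [[-0.9954  0.0959 -0.0043]
 [ 0.096   0.9954 -0.0049]
 [ 0.0038 -0.0053 -1.    ]] 0.06200530241384948
4222 [ 0.9950203  -0.09967291  0.3899218   0.28659832] ((394.3274841308594, 286.4781188964844), (18.923776626586914, 113.25932312011719), 84.43257904052734) [0.03093613 0.03581096 0.03736221]
top -0.33 380 [ 0.432 -0.33   0.061] [ 0.505 -0.317  0.24 ]
top -0.28 31 [ 0.527 -0.24   0.05 ] [ 0.56  -0.231  0.065]
top -0.23 65 [ 0.521 -0.228  0.053] [ 0.56  -0.182  0.108]
top -0.18 46 [ 0.555 -0.18   0.099] [ 0.56  -0.131  0.108]
top -0.13 111 [ 0.519 -0.126  0.056] [ 0.559 -0.091  0.112]
top -0.03 320 [ 0.497 -0.004  0.06 ] [0.558 0.018 0.204]
top 0.02 80 [0.479 0.02  0.051] [0.555 0.069 0.195]
top 0.07 128 [0.48  0.071 0.057] [0.559 0.12  0.376]
top 0.12 503 [0.478 0.121 0.155] [0.558 0.143 0.38 ]
side -0.33 978 [ 0.405 -0.329  0.104] [ 0.508 -0.311  0.237]
side -0.28 47 [ 0.531 -0.239  0.051] [ 0.558 -0.23   0.061]
side -0.23 109 [ 0.522 -0.229  0.05 ] [ 0.56  -0.186  0.103]
side -0.18 30 [ 0.556 -0.178  0.098] [ 0.56  -0.13   0.107]
side -0.13 91 [ 0.522 -0.123  0.051] [ 0.559 -0.097  0.104]
side -0.03 254 [0.496 0.006 0.053] [0.558 0.02  0.201]
side 0.02 377 [0.481 0.02  0.051] [0.558 0.068 0.198]
side 0.07 72 [0.49  0.071 0.05 ] [0.557 0.12  0.356]
side 0.12 1283 [0.48  0.126 0.135] [0.559 0.151 0.376]
```

View pics/w1.png

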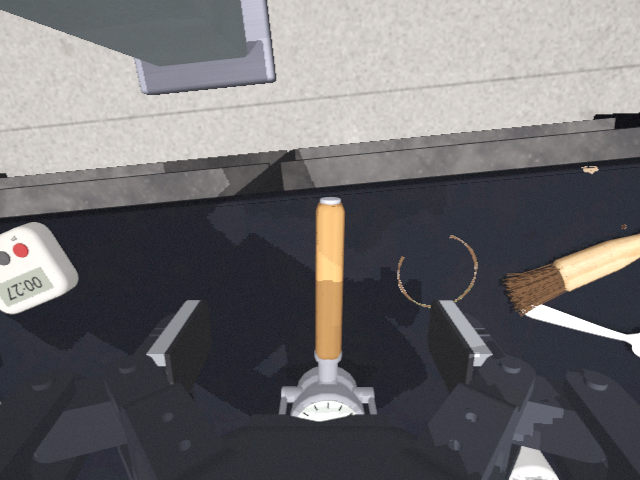

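Call:
jog_arm(
  linear=[
    [-0.0015,0.0005,-0.03],
    [-0.0015,0.0005,-0.06],
    [-0.0015,0.0005,-0.085],
    [-0.0015,0.0005,-0.105],
    [-0.0015,0.0005,-0.117],
    [-0.0015,0.0005,-0.122],
    [-0.0015,0.0005,-0.122],
    [-0.0015,0.0005,-0.122],
    [-0.0015,0.0005,-0.122],
    [-0.0015,0.0005,-0.122],
  ],
  turn=[0,0,0,0,0,0,0,0,0,0],
  grip=[1,1,1,1,1,1,1,1,1,1],
)

```text
time_s: 1.87
tcp_pos: [0.3648, 0.2901, 0.0323]
ee_rot: [0.001, 0.047, 0.999, 0.001]
contact_force: [-0.3, 0.2, -0.4]
grip_width: 0.0851
finger_force: 0.0
```

Call:
jog_arm(
  linear=[
    [-0.001,-0.001,-0.003],
    [-0.001,-0.001,-0.003],
    [-0.001,-0.001,-0.003],
    [-0.001,-0.001,-0.003],
    [-0.001,-0.001,-0.003],
    [-0.001,-0.001,-0.003],
    [-0.001,-0.001,-0.003],
    [-0.001,-0.001,-0.003],
    [-0.001,-0.001,-0.003],
    [-0.001,-0.001,-0.003],
  ],
  turn=[0,0,0,0,0,0,0,0,0,0],
  grip=[0.5,0,-0.3,-0.5,-0.8,-1,-1,-1,-1,-1],
  force=60,
)

```text
time_s: 2.7
tcp_pos: [0.3633, 0.2885, 0.0283]
ee_rot: [0.0, 0.047, 0.999, 0.0]
contact_force: [-0.5, 0.4, 1.2]
grip_width: 0.0182
finger_force: 61.4
```

Call:
jog_arm(
  linear=[
    [0,0,0.01],
    [0,0,0.03],
    [-0.005,0.005,0.05],
    [-0.015,0.015,0.07],
    [-0.025,0.025,0.085],
    [-0.035,0.035,0.085],
    [-0.045,0.05,0.085],
    [-0.055,0.06,0.085],
    [-0.055,0.06,0.085],
    [-0.055,0.06,0.085],
  ],
  turn=[0,0,0,0,0,-3,-8,-14,-21,-28],
  grip=[-1,-1,-1,-1,-1,-1,-1,-1,-1,-1],
)

```text
time_s: 3.53
tcp_pos: [0.3074, 0.3487, 0.1138]
ee_rot: [-0.0, 0.289, 0.957, -0.0]
contact_force: [-0.7, 0.5, -2.0]
grip_width: 0.0185
finger_force: 61.1
```

Run:
```python
from h import *
s=arm.read_state();print(s)
p,d,c=snap("side");save("s1",p[150:470,200:520])
```

```text
{'time_s': 3.5333, 'q': array([ 8.44978885e-01,  3.05004560e-01,  2.08599116e+00,  2.61865656e-04,
        7.50850704e-01, -1.39230565e-01]), 'qd': array([-1.58017458e-02,  1.80077323e-03,  2.39712420e-03, -3.91886812e-03,
        1.11153446e-04,  1.45263779e+00]), 'joint_torque': array([  0.84322209, -47.37683058, -24.28960025,  -0.07739986,
        -0.05752966,  -2.38392189]), 'tcp_pos': array([0.30740295, 0.34874958, 0.11380566]), 'ee_rot': array([-1.34277703e-04,  2.89198230e-01,  9.57269220e-01, -7.77594748e-05]), 'contact_force': array([-0.67862168,  0.49316523, -2.03407735]), 'ft_torque': array([ 0.15197408,  0.13575004, -0.0289329 ]), 'finger_force': 61.137903928756714, 'grip_width': 0.018467240682000508}
```

View pics/s1.png

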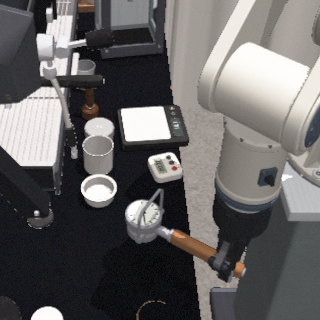

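Call:
jog_arm(
  linear=[
    [0,0,0],
    [0,-0.01,0],
    [0,-0.03,0],
    [0,-0.055,0],
    [0.005,-0.085,0],
    [0.01,-0.12,0],
    [0.015,-0.155,0],
    [0.025,-0.19,0],
    [0.035,-0.225,0],
    [0.04,-0.26,0],
  ],
  turn=[-7,-14,-21,-28,-35,-42,-47,-47,-47,-47],
  grip=[-1,-1,-1,-1,-1,-1,-1,-1,-1,-1],
)

```text
time_s: 4.42
tcp_pos: [0.3491, 0.0869, 0.114]
ee_rot: [0.001, 0.644, 0.765, 0.001]
contact_force: [1.9, 0.5, -1.7]
grip_width: 0.018
finger_force: 61.1
```

Call:
jog_arm(
  linear=[
    [0.005,-0.03,0],
    [0.01,-0.06,0],
    [0.015,-0.09,0],
    [0.02,-0.12,0],
    [0.03,-0.15,0],
    [0.04,-0.18,0],
    [0.045,-0.205,0],
    [0.049,-0.22,0],
    [0.049,-0.223,0],
    [0.049,-0.223,0],
  ],
  turn=[0,0,0,0,0,0,0,0,0,0],
  grip=[-1,-1,-1,-1,-1,-1,-1,-1,-1,-1],
)

```text
time_s: 5.25
tcp_pos: [0.3969, -0.1353, 0.1135]
ee_rot: [-0.0, 0.645, 0.764, -0.0]
contact_force: [0.3, -0.2, -0.9]
grip_width: 0.018
finger_force: 61.1
```

Run:
```python
from h import *
s=arm.read_state();print(s["tcp_pos"],s["ee_rot"],abs(s["qd"]).max())
u=np.array([.163,-.987]);l=np.array([.987,.163]);O=np.array([.4412,-.4014])
for n in ["top","side","wrist"]:
    p,d,c=snap(n);save(n+"2",p);W=cloud(d,c);np.savez(n+"2",p=p,d=d,W=W)
    V=W.reshape(-1,3); C=np.c_[(V[:,:2]-O)@u,(V[:,:2]-O)@l,V[:,2]]
    x,y,z=C.T
    b=(z>.152)&(z<.18)&(x>-.19)&(x<-.09)&(abs(y)<.06);w=C[b]
    if b.sum()>5: print(n,"bar",b.sum(),np.median(w,0),w.min(0),w.max(0),cv2.fitLine(w[:,:2].astype(np.float32),2,0,.001,.001).ravel())
    b=(z>.085)&(z<.14)&(x>-.19)&(x<-.08)&(abs(y)<.06);w=C[b]
    if b.sum()>5: print(n,"head",b.sum(),np.percentile(w,2,axis=0),np.percentile(w,98,axis=0))
    b=(z>.09)&(z<.135)&(x>-.3)&(x<-.17)&(abs(y)<.03);w=C[b]
    if b.sum()>5: print(n,"handle",b.sum(),np.percentile(w,[2,50,98],axis=0),cv2.fitLine(w[:,:2].astype(np.float32),2,0,.001,.001).ravel())
    # front frame
    b=(z>.02)&(z<.22)&(x>-.085)&(x<-.06)&(abs(y)<.09);w=C[b]
    if b.sum()>50: print(n,"frame",b.sum(),np.percentile(w,[2,50,98],axis=0),cv2.fitLine(w[:,:2].astype(np.float32),2,0,.001,.001).ravel(), np.median(w[w[:,1]>.055][:,0]),np.median(w[w[:,1]<-.055][:,0]))
    # hook
    b=(z>.12)&(z<.215)&(x>-.06)&(x<.05)&(abs(y)<.03);w=C[b]
    if b.sum()>5: print(n,"hook",b.sum(),np.percentile(w,[2,50,98],axis=0))
p=np.load("side2.npz")["p"];cv2.imwrite("pics/s2.png",cv2.resize(p[80:240,240:400,::-1],None,fx=3.7,fy=3.7,interpolation=2))
```

```text
[ 0.39692066 -0.13530782  0.11346552] [-1.62110171e-04  6.45227710e-01  7.63990298e-01 -1.73318524e-05] 0.03477989393321741
top bar 72 [-0.13329322 -0.00093801  0.16609934] [-0.13625874 -0.03559788  0.154417  ] [-0.13027298  0.03512479  0.17315244] [ 6.5796655e-03 -9.9997836e-01 -1.3344568e-01 -8.3778286e-04]
top head 431 [-0.14289019 -0.03284597  0.10911996] [-0.09670523  0.03084536  0.13395202]
top frame 663 [[-0.07401322 -0.07682626  0.02343983]
 [-0.07240894 -0.00165198  0.09042104]
 [-0.06571592  0.07488122  0.21840509]] [ 3.4646193e-05 -1.0000000e+00 -7.1792625e-02 -1.1492592e-03] -0.07257144885017547 -0.0725369546728689
side bar 26 [-0.13954297  0.02550951  0.16340651] [-0.14284455  0.01162786  0.15295595] [-0.1338008   0.03564261  0.16781537] [ 0.08074349 -0.9967349  -0.13910136  0.02443368]
side head 175 [-0.1528884   0.00560959  0.08849645] [-0.10570259  0.03695847  0.13671645]
side handle 374 [[-0.29664478 -0.02266171  0.09618424]
 [-0.28104652  0.00067044  0.11773723]
 [-0.19588549  0.02229869  0.13349529]] [ 9.9739212e-01  7.2172776e-02 -2.7603170e-01  8.8641496e-04]
side frame 794 [[-0.08037121 -0.00655709  0.02139758]
 [-0.07565791  0.06195117  0.15366984]
 [-0.06547275  0.07875051  0.21866659]] [ 0.02189087  0.9997604  -0.07522072  0.05440606] -0.07551930090965356 nan
side hook 82 [[-0.03515588 -0.00454053  0.13846937]
 [-0.02810213  0.00207559  0.15509111]
 [-0.0079477   0.00625288  0.17690656]]
wrist handle 11696 [[-0.2952627  -0.02265589  0.10110041]
 [-0.2784355  -0.00204165  0.12049571]
 [-0.24134618  0.01855872  0.13360732]] [ 0.99996626  0.00821738 -0.27358896 -0.00203265]
  return _methods._mean(a, axis=axis, dtype=dtype,
  ret = ret.dtype.type(ret / rcount)
```

View pics/s2.png

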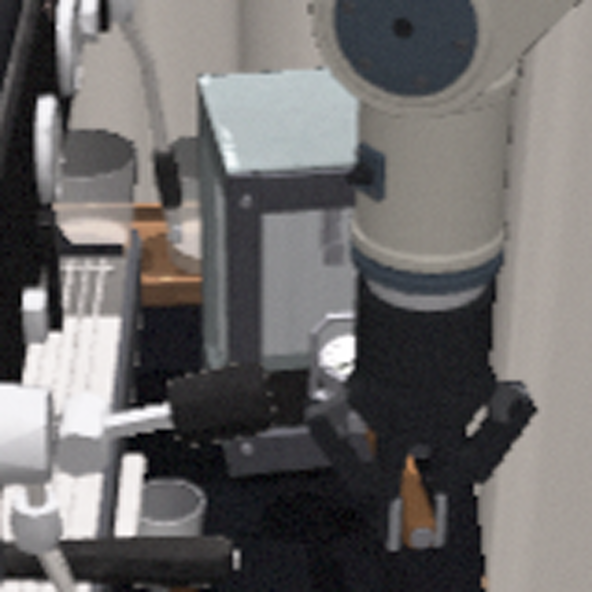

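Call:
jog_arm(
  linear=[
    [0.0016,-0.01,0],
    [0.0033,-0.02,0],
    [0.0049,-0.03,0],
    [0.0066,-0.04,0],
    [0.0082,-0.05,0],
    [0.0099,-0.06,0],
    [0.0115,-0.07,0],
    [0.0132,-0.08,0],
    [0.0139,-0.084,0],
    [0.0139,-0.084,0],
  ],
  turn=[0,0,0,0,0,0,0,0,0,0],
  grip=[-1,-1,-1,-1,-1,-1,-1,-1,-1,-1],
)

```text
time_s: 6.23
tcp_pos: [0.4114, -0.2197, 0.1133]
ee_rot: [0.0, 0.646, 0.764, 0.0]
contact_force: [0.4, 0.1, -1.2]
grip_width: 0.018
finger_force: 61.1
```

Call:
jog_arm(
  linear=[
    [0,0,0],
    [0,0,0],
    [0,0,0],
    [0,0,0],
    [0.0003,-0.002,0],
    [0.0003,-0.002,0],
    [0.0007,-0.004,0],
    [0.0007,-0.004,0],
    [0.0007,-0.004,0],
    [0.0007,-0.004,0],
  ],
  turn=[0,0,0,0,0,0,0,0,0,0],
  grip=[-1,-1,-1,-1,-1,-1,-1,-1,-1,-1],
)

```text
time_s: 7.07
tcp_pos: [0.4118, -0.2226, 0.1133]
ee_rot: [-0.0, 0.645, 0.764, -0.0]
contact_force: [-0.1, 0.3, -3.1]
grip_width: 0.0179
finger_force: 61.1
```

```bash
cat > st.py <<'E'
from h import *
u=np.array([.163,-.987]);l=np.array([.987,.163]);O=np.array([.4412,-.4014])
s=arm.read_state();d=s["tcp_pos"][:2]-O;f=s["contact_force"]
print(s["time_s"],"tcp",s["tcp_pos"].round(4),"cab x,y mm",d@u*1e3,d@l*1e3,"barx~",d@u*1e3+132.5,"Fu,Fl,Fz",f[:2]@u,f[:2]@l,f[2],"T",s["ft_torque"].round(2),"w",s["grip_width"])
E
python3 st.py
```

```text
7.0667 tcp [ 0.4118 -0.2226  0.1133] cab x,y mm -181.24718610880845 0.07527774171798281 barx~ -48.74718610880845 Fu,Fl,Fz -0.31759338384090546 -0.019034796452493334 -3.134052212969718 T [ 0.26 -0.    0.02] w 0.017887266100998774
```

Call:
jog_arm(
  linear=[
    [0.0002,-0.001,0],
    [0.0003,-0.002,0],
    [0.0005,-0.003,0],
    [0.0007,-0.004,0],
    [0.0008,-0.005,0],
    [0.001,-0.006,0],
    [0.0012,-0.007,0],
    [0.0013,-0.008,0],
    [0.0013,-0.008,0],
    [0.0013,-0.008,0],
  ],
  turn=[0,0,0,0,0,0,0,0,0,0],
  grip=[-1,-1,-1,-1,-1,-1,-1,-1,-1,-1],
)

```text
time_s: 7.9
tcp_pos: [0.4131, -0.2306, 0.1133]
ee_rot: [-0.0, 0.645, 0.764, -0.0]
contact_force: [-1.2, 0.1, -2.6]
grip_width: 0.0181
finger_force: 61.1
```

```bash
python3 st.py
```

```text
7.9 tcp [ 0.4131 -0.2306  0.1133] cab x,y mm -173.1175623183596 0.07004950887839168 barx~ -40.6175623183596 Fu,Fl,Fz -0.2738509165951079 -1.1412145297317555 -2.597774581904135 T [ 0.22  0.02 -0.03] w 0.018071815851078157
```

Call:
jog_arm(
  linear=[
    [0.0002,-0.001,0],
    [0.0003,-0.002,0],
    [0.0005,-0.003,0],
    [0.0007,-0.004,0],
    [0.0008,-0.005,0],
    [0.0008,-0.005,0],
    [0.0008,-0.005,0],
    [0.0008,-0.005,0],
    [0.0008,-0.005,0],
    [0.0008,-0.005,0],
  ],
  turn=[0,0,0,0,0,0,0,0,0,0],
  grip=[-1,-1,-1,-1,-1,-1,-1,-1,-1,-1],
)

```text
time_s: 8.73
tcp_pos: [0.4139, -0.2355, 0.1133]
ee_rot: [-0.0, 0.645, 0.764, 0.0]
contact_force: [-0.4, -0.3, -2.3]
grip_width: 0.018
finger_force: 61.1
```

```bash
python3 st.py
```

```text
8.7333 tcp [ 0.4139 -0.2355  0.1133] cab x,y mm -168.15765097476057 0.059657765222987186 barx~ -35.65765097476057 Fu,Fl,Fz 0.27195278795801814 -0.47300490976577236 -2.339656378870916 T [ 0.25  0.01 -0.  ] w 0.018003352656273043
```

Call:
jog_arm(
  linear=[
    [0.0002,-0.001,0],
    [0.0003,-0.002,0],
    [0.0005,-0.003,0],
    [0.0005,-0.003,0],
    [0.0005,-0.003,0],
    [0.0005,-0.003,0],
    [0.0005,-0.003,0],
    [0.0005,-0.003,0],
    [0.0005,-0.003,0],
    [0.0005,-0.003,0],
  ],
  turn=[0,0,0,0,0,0,0,0,0,0],
  grip=[-1,-1,-1,-1,-1,-1,-1,-1,-1,-1],
)

```text
time_s: 9.57
tcp_pos: [0.4144, -0.2386, 0.1133]
ee_rot: [0.0, 0.645, 0.764, 0.0]
contact_force: [-0.4, 0.3, -1.9]
grip_width: 0.0182
finger_force: 61.1
```

```bash
python3 st.py
```

```text
9.5667 tcp [ 0.4144 -0.2386  0.1133] cab x,y mm -165.06747590453313 0.1066625296735129 barx~ -32.567475904533126 Fu,Fl,Fz -0.3756450721162984 -0.35391553903960066 -1.9310550636942263 T [ 0.23  0.06 -0.  ] w 0.018222731858904596
```

Call:
jog_arm(
  linear=[
    [0.0002,-0.001,0],
    [0.0003,-0.002,0],
    [0.0005,-0.003,0],
    [0.0005,-0.003,0],
    [0.0005,-0.003,0],
    [0.0005,-0.003,0],
    [0.0005,-0.003,0],
    [0.0005,-0.003,0],
    [0.0005,-0.003,0],
    [0.0005,-0.003,0],
  ],
  turn=[0,0,0,0,0,0,0,0,0,0],
  grip=[-1,-1,-1,-1,-1,-1,-1,-1,-1,-1],
)

```text
time_s: 10.4
tcp_pos: [0.4148, -0.2415, 0.1132]
ee_rot: [-0.0, 0.645, 0.764, -0.0]
contact_force: [-0.4, 2.9, -2.9]
grip_width: 0.0183
finger_force: 61.0
```

```bash
python3 st.py
```

```text
10.4 tcp [ 0.4148 -0.2415  0.1132] cab x,y mm -162.0991850088415 -0.00893370392165911 barx~ -29.599185008841488 Fu,Fl,Fz -2.8954546231154925 0.10231923856000433 -2.8603355015457517 T [0.61 0.09 0.03] w 0.01830152939793015
```

Call:
jog_arm(
  linear=[
    [0.0002,-0.001,0],
    [0.0003,-0.002,0],
    [0.0003,-0.002,0],
    [0.0003,-0.002,0],
    [0.0003,-0.002,0],
    [0.0003,-0.002,0],
    [0.0003,-0.002,0],
    [0.0003,-0.002,0],
    [0.0003,-0.002,0],
    [0.0003,-0.002,0],
  ],
  turn=[0,0,0,0,0,0,0,0,0,0],
  grip=[-1,-1,-1,-1,-1,-1,-1,-1,-1,-1],
)

```text
time_s: 11.23
tcp_pos: [0.4152, -0.2436, 0.1133]
ee_rot: [-0.0, 0.645, 0.764, 0.0]
contact_force: [-0.7, 3.0, -2.7]
grip_width: 0.0179
finger_force: 61.0
```

```bash
python3 st.py
```

```text
11.2333 tcp [ 0.4152 -0.2436  0.1133] cab x,y mm -160.00831944318725 0.063700529690656 barx~ -27.508319443187247 Fu,Fl,Fz -3.067191983825773 -0.21853718626529883 -2.6788977503513154 T [0.78 0.1  0.05] w 0.017939475475727006
```

Call:
jog_arm(
  linear=[
    [0.0002,-0.001,0],
    [0.0003,-0.002,0],
    [0.0005,-0.003,0],
    [0.0005,-0.003,0],
    [0.0005,-0.003,0],
    [0.0005,-0.003,0],
    [0.0005,-0.003,0],
    [0.0005,-0.003,0],
    [0.0005,-0.003,0],
    [0.0005,-0.003,0],
  ],
  turn=[0,0,0,0,0,0,0,0,0,0],
  grip=[-1,-1,-1,-1,-1,-1,-1,-1,-1,-1],
)

```text
time_s: 12.07
tcp_pos: [0.4157, -0.2466, 0.1133]
ee_rot: [-0.0, 0.645, 0.764, -0.0]
contact_force: [-1.2, 4.6, -1.8]
grip_width: 0.018
finger_force: 61.0
```

```bash
python3 st.py
```

```text
12.0667 tcp [ 0.4157 -0.2466  0.1133] cab x,y mm -156.94612095288127 0.057770134832312955 barx~ -24.446120952881273 Fu,Fl,Fz -4.714265406835611 -0.4119603569301455 -1.7573735774273809 T [0.7  0.07 0.03] w 0.018010327994805325
```

Call:
jog_arm(
  linear=[
    [0.0002,-0.001,0],
    [0.0002,-0.001,0],
    [0.0002,-0.001,0],
    [0.0002,-0.001,0],
    [0.0002,-0.001,0],
    [0.0002,-0.001,0],
    [0.0002,-0.001,0],
    [0.0002,-0.001,0],
    [0.0002,-0.001,0],
    [0.0002,-0.001,0],
  ],
  turn=[0,0,0,0,0,0,0,0,0,0],
  grip=[-1,-1,-1,-1,-1,-1,-1,-1,-1,-1],
)

```text
time_s: 12.9
tcp_pos: [0.4159, -0.2476, 0.1133]
ee_rot: [-0.0, 0.645, 0.764, -0.0]
contact_force: [-0.3, 4.0, -1.2]
grip_width: 0.0181
finger_force: 61.1
```

```bash
python3 st.py
python3 - <<'E'
from h import *
p,d,c=snap("side");save("s3",cv2.resize(p[90:200,270:400],None,fx=5,fy=5,interpolation=2))
V=cloud(d,c).reshape(-1,3);u=np.array([.163,-.987]);l=np.array([.987,.163]);O=np.array([.4412,-.4014])
x,y,z=np.c_[(V[:,:2]-O)@u,(V[:,:2]-O)@l,V[:,2]].T
b=(z>.15)&(z<.18)&(x>-.05)&(x<-.005)&(abs(y)<.04);print(b.sum(),np.percentile(np.c_[x,y,z][b],[5,50,95],axis=0))
E
```

```text
12.9 tcp [ 0.4159 -0.2476  0.1133] cab x,y mm -155.93007355231603 0.0977898564955549 barx~ -23.43007355231603 Fu,Fl,Fz -4.03398195500464 0.3792842520580335 -1.1687163329901935 T [0.74 0.14 0.04] w 0.01810422878569397
26 [[-0.02766944  0.01518787  0.15234459]
 [-0.02395836  0.02693948  0.16236825]
 [-0.01968494  0.03573646  0.16744757]]
```

Call:
jog_arm(
  linear=[
    [0.0001,-0.0005,0],
    [0.0001,-0.0005,0],
    [0.0001,-0.0005,-0.001],
    [0.0001,-0.0005,-0.002],
    [0.0001,-0.0005,-0.003],
    [0.0001,-0.0005,-0.004],
    [0.0001,-0.0005,-0.005],
    [0.0001,-0.0005,-0.006],
    [0.0001,-0.0005,-0.006],
    [0.0001,-0.0005,-0.006],
  ],
  turn=[0,0,0,0,0,0,0,0,0,0],
  grip=[-1,-1,-1,-1,-1,-1,-1,-1,-1,-1],
)

```text
time_s: 13.78
tcp_pos: [0.416, -0.2481, 0.1072]
ee_rot: [-0.0, 0.645, 0.764, -0.0]
contact_force: [-0.2, 3.0, -1.9]
grip_width: 0.018
finger_force: 61.2
```

```bash
python3 st.py
```

```text
13.7833 tcp [ 0.416  -0.2481  0.1072] cab x,y mm -155.36890503046752 0.11533459539924748 barx~ -22.868905030467516 Fu,Fl,Fz -3.004294473183304 0.3054398063128333 -1.8947744456718776 T [0.52 0.12 0.04] w 0.01802537165084033
```

Call:
jog_arm(
  linear=[
    [0,0,-0.0005],
    [0,0,-0.001],
    [0,0,-0.0015],
    [0,0,-0.002],
    [0,0,-0.0025],
    [0,0,-0.003],
    [0,0,-0.003],
    [0,0,-0.003],
    [0,0,-0.003],
    [0,0,-0.003],
  ],
  turn=[0,0,0,0,0,0,0,0,0,0],
  grip=[-1,-1,-1,-1,-1,-1,-1,-1,-1,-1],
)

```text
time_s: 14.62
tcp_pos: [0.416, -0.2481, 0.1043]
ee_rot: [0.0, 0.645, 0.764, 0.0]
contact_force: [0.1, 2.8, -1.2]
grip_width: 0.0177
finger_force: 61.2
```

```bash
python3 st.py
```

```text
14.6167 tcp [ 0.416  -0.2481  0.1043] cab x,y mm -155.4228422098832 0.12137184201520779 barx~ -22.922842209883214 Fu,Fl,Fz -2.777456581759813 0.5174380888072536 -1.2398376370618172 T [0.48 0.05 0.04] w 0.01769691478423661
```

Call:
jog_arm(
  linear=[
    [0,0,-0.0005],
    [0,0,-0.001],
    [0,0,-0.0015],
    [0,0,-0.002],
    [0,0,-0.0025],
    [0,0,-0.003],
    [0,0,-0.0035],
    [0,0,-0.004],
    [0,0,-0.004],
    [0,0,-0.004],
  ],
  turn=[0,0,0,0,0,0,0,0,0,0],
  grip=[-1,-1,-1,-1,-1,-1,-1,-1,-1,-1],
)

```text
time_s: 15.45
tcp_pos: [0.4159, -0.248, 0.1002]
ee_rot: [-0.0, 0.645, 0.764, -0.0]
contact_force: [-0.8, 2.6, -2.7]
grip_width: 0.0183
finger_force: 61.1
```

```bash
python3 st.py
```

```text
15.45 tcp [ 0.4159 -0.248   0.1002] cab x,y mm -155.49842174070477 0.0263283649118295 barx~ -22.99842174070477 Fu,Fl,Fz -2.7142372828626047 -0.3791722797237954 -2.6835922326425825 T [ 0.57  0.06 -0.03] w 0.018250693374856394
```

Call:
jog_arm(
  linear=[
    [0,0,-0.0005],
    [0,0,-0.001],
    [0,0,-0.0015],
    [0,0,-0.002],
    [0,0,-0.0025],
    [0,0,-0.003],
    [0,0,-0.0035],
    [0,0,-0.004],
    [0,0,-0.004],
    [0,0,-0.004],
  ],
  turn=[0,0,0,0,0,0,0,0,0,0],
  grip=[-1,-1,-1,-1,-1,-1,-1,-1,-1,-1],
)

```text
time_s: 16.28
tcp_pos: [0.4161, -0.2482, 0.0963]
ee_rot: [0.0, 0.645, 0.764, -0.0]
contact_force: [-0.5, 0.3, -3.0]
grip_width: 0.0184
finger_force: 61.1
```

```bash
python3 st.py
```

```text
16.2833 tcp [ 0.4161 -0.2482  0.0963] cab x,y mm -155.3472337064047 0.16110686122745432 barx~ -22.847233706404694 Fu,Fl,Fz -0.3871926787605562 -0.41704275474913466 -3.0082399247580702 T [0.28 0.03 0.03] w 0.01842416912527554
```

Call:
jog_arm(
  linear=[
    [0,0,-0.0005],
    [0,0,-0.001],
    [0,0,-0.0015],
    [0,0,-0.002],
    [0.0001,-0.0005,-0.0025],
    [0.0002,-0.001,-0.003],
    [0.0003,-0.0015,-0.0035],
    [0.0003,-0.002,-0.004],
    [0.0003,-0.002,-0.004],
    [0.0003,-0.002,-0.004],
  ],
  turn=[0,0,0,0,0,0,0,0,0,0],
  grip=[-1,-1,-1,-1,-1,-1,-1,-1,-1,-1],
)

```text
time_s: 17.12
tcp_pos: [0.4163, -0.2501, 0.0923]
ee_rot: [-0.0, 0.645, 0.764, -0.0]
contact_force: [0.3, -0.8, -1.4]
grip_width: 0.0177
finger_force: 61.1
```

```bash
python3 st.py
```

```text
17.1167 tcp [ 0.4163 -0.2501  0.0923] cab x,y mm -153.37564331784577 0.07563941613834609 barx~ -20.87564331784577 Fu,Fl,Fz 0.8693838191210771 0.129682845348899 -1.3826911404282747 T [ 0.28 -0.   -0.01] w 0.017696214860781094
```

Call:
jog_arm(
  linear=[
    [0.0001,-0.0005,-0.0003],
    [0.0002,-0.001,-0.0006],
    [0.0003,-0.0015,-0.0009],
    [0.0003,-0.002,-0.0012],
    [0.0003,-0.002,-0.0015],
    [0.0003,-0.002,-0.0015],
    [0.0003,-0.002,-0.0015],
    [0.0003,-0.002,-0.0015],
    [0.0003,-0.002,-0.0015],
    [0.0003,-0.002,-0.0015],
  ],
  turn=[0,0,0,0,0,0,0,0,0,0],
  grip=[-1,-1,-1,-1,-1,-1,-1,-1,-1,-1],
)

```text
time_s: 17.95
tcp_pos: [0.4167, -0.2521, 0.0908]
ee_rot: [0.0, 0.645, 0.764, -0.0]
contact_force: [0.2, 0.3, -0.1]
grip_width: 0.018
finger_force: 61.1
```

```bash
python3 st.py
```

```text
17.95 tcp [ 0.4167 -0.2521  0.0908] cab x,y mm -151.33499856340316 0.10087825222655544 barx~ -18.83499856340316 Fu,Fl,Fz -0.26139544166143597 0.2257644888158404 -0.1217725020816185 T [ 0.09  0.06 -0.03] w 0.017997654416851326
```

Call:
jog_arm(
  linear=[
    [0,0,-0.0002],
    [0,0,-0.0004],
    [0,0,-0.0006],
    [0,0,-0.0006],
    [0,0,-0.0006],
    [0,0,-0.0006],
    [0,0,-0.0006],
    [0,0,-0.0006],
    [0,0,-0.0006],
    [0,0,-0.0006],
  ],
  turn=[0,0,0,0,0,0,0,0,0,0],
  grip=[-1,-1,-1,-1,-1,-1,-1,-1,-1,-1],
)

```text
time_s: 18.78
tcp_pos: [0.4167, -0.2521, 0.0902]
ee_rot: [0.0, 0.645, 0.764, 0.0]
contact_force: [-0.6, 0.6, 0.8]
grip_width: 0.0181
finger_force: 61.3
```

```bash
python3 st.py
```

```text
18.7833 tcp [ 0.4167 -0.2521  0.0902] cab x,y mm -151.31079641580325 0.11210048061501061 barx~ -18.810796415803253 Fu,Fl,Fz -0.6632077639494249 -0.5404709166250343 0.8192201468297915 T [-0.13 -0.05  0.05] w 0.018143082931465975
```

Call:
jog_arm(
  linear=[
    [0,0,0],
    [0,0,0],
    [0,0,0],
    [0,0,0],
    [0,0,0],
    [0,0,0],
    [0,0,0],
    [0,0,0],
    [0,0,0],
    [0,0,0],
  ],
  turn=[0,0,0,0,0,0,0,0,0,0],
  grip=[-0.5,-0.45,-0.4,-0.3,-0.2,-0.1,0,0,0.1,0.1],
  force=20,
)

```text
time_s: 19.62
tcp_pos: [0.4166, -0.2521, 0.0902]
ee_rot: [-0.0, 0.645, 0.764, 0.0]
contact_force: [-1.2, 0.3, -1.1]
grip_width: 0.047
finger_force: 0.0
```

```bash
python3 st.py
python3 - <<'E'
from h import *
p,d,c=snap("side");save("s4",cv2.resize(p[90:230,260:400],None,fx=4.2,fy=4.2,interpolation=2))
p,d,c=snap("wrist");V=cloud(d,c).reshape(-1,3);u=np.array([.163,-.987]);l=np.array([.987,.163]);O=np.array([.4412,-.4014])
x,y,z=np.c_[(V[:,:2]-O)@u,(V[:,:2]-O)@l,V[:,2]].T
b=(z>.06)&(z<.13)&(x>-.19)&(x<-.10)&(abs(y)<.015);C=np.c_[x,y,z][b]
for a in np.arange(-.18,-.1,.02):
    k=abs(C[:,0]-a)<.005
    if k.any(): print(a,k.sum(),np.median(C[k],0).round(4),C[k][:,2].max())
E
```

```text
19.6167 tcp [ 0.4166 -0.2521  0.0902] cab x,y mm -151.38290998438057 0.06065100083734038 barx~ -18.882909984380575 Fu,Fl,Fz -0.531170145554404 -1.1788121167879912 -1.1352740596844317 T [-0.01  0.02 -0.02] w 0.04696194146635073
-0.18 351 [-0.1753 -0.0014  0.086 ] 0.09273593444861539
-0.16 1329 [-0.1601 -0.0013  0.0953] 0.09743040130840594
-0.14 1182 [-0.1401 -0.0013  0.0956] 0.09786650041750718
-0.12000000000000002 771 [-0.1214 -0.0014  0.0959] 0.09787420413368687
```

View pics/s4.png

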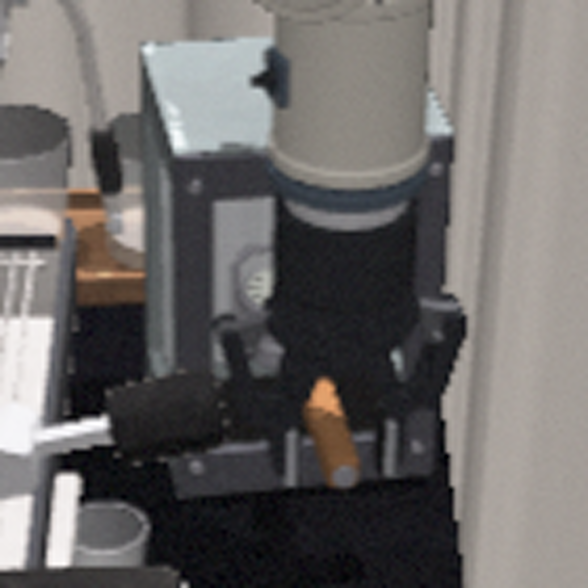

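The gauge hangs level between the open fingers, with the handle end at about (343,475). I'll raise the tool clear.

Call:
jog_arm(
  linear=[
    [0,0,0.005],
    [0,0,0.012],
    [0,0,0.022],
    [0,0,0.035],
    [0,0,0.05],
    [-0.002,0.01,0.07],
    [-0.004,0.03,0.09],
    [-0.008,0.05,0.11],
    [-0.012,0.075,0.12],
    [-0.016,0.1,0.12],
  ],
  turn=[0,0,0,0,0,0,0,0,0,0],
  grip=[0.1,0.1,0.1,0.1,0.1,0.1,0.1,0.1,0.1,0.1],
)

```text
time_s: 20.55
tcp_pos: [0.4018, -0.1519, 0.2135]
ee_rot: [0.003, 0.645, 0.764, 0.001]
contact_force: [0.9, 0.7, 0.5]
grip_width: 0.0469
finger_force: 0.0
```

Call:
jog_arm(
  linear=[
    [-0.01,0.03,0],
    [-0.02,0.06,0],
    [-0.03,0.09,0],
    [-0.04,0.12,0],
    [-0.05,0.15,0],
    [-0.06,0.18,0],
    [-0.06,0.2,0],
    [-0.06,0.2,0],
    [-0.06,0.2,0],
    [-0.06,0.2,0],
  ],
  turn=[0,0,0,0,0,0,0,0,0,0],
  grip=[0.1,0.1,0.1,0.1,0.1,0.1,0.1,0.1,0.1,0.1],
)

```text
time_s: 21.38
tcp_pos: [0.3408, 0.0477, 0.2108]
ee_rot: [0.0, 0.645, 0.764, 0.0]
contact_force: [0.7, 0.0, 0.1]
grip_width: 0.0469
finger_force: 0.0
```

Run:
```python
from h import *
u=np.array([.163,-.987]);l=np.array([.987,.163]);O=np.array([.4412,-.4014])
for n in ["side","side"]:
    p,d,c=snap(n);V=cloud(d,c).reshape(-1,3)
    x,y,z=np.c_[(V[:,:2]-O)@u,(V[:,:2]-O)@l,V[:,2]].T
    C=np.c_[x,y,z]
    b=(z>.045)&(z<.115)&(x>-.185)&(x<-.07)&(abs(y)<.03);q=C[b];f=cv2.fitLine(q[:,[0,2]].astype(np.float32),2,0,.001,.001).ravel()
    print(b.sum(),np.percentile(q,[5,50,95],axis=0).round(4),f)
save("s5",cv2.resize(p[90:250,250:410],None,fx=3.7,fy=3.7,interpolation=2))
```

```text
275 [[-0.176  -0.0068  0.0811]
 [-0.1338  0.0033  0.0938]
 [-0.0756  0.01    0.0976]] [ 0.9984319   0.05597955 -0.13163067  0.09191711]
275 [[-0.1767 -0.0067  0.0811]
 [-0.1353  0.0032  0.0933]
 [-0.0776  0.0099  0.0976]] [ 0.998408    0.05640386 -0.13162574  0.09172644]
```

View pics/s5.png

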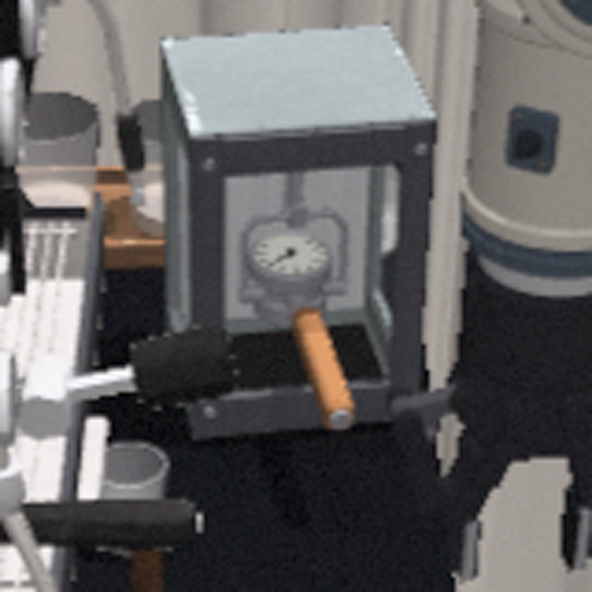

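The gauge hangs in the hook. The bail's bar is at about (292,215) behind the nose, and the handle comes out of the opening, level and still. I'll let it settle briefly, then hand in.

Call:
jog_arm(
  linear=[
    [0,0,0],
    [0,0,0],
    [0,0,0],
    [0,0,0],
    [0,0,0],
    [0,0,0],
    [0,0,0],
    [0,0,0],
    [0,0,0],
    [0,0,0],
  ],
  turn=[0,0,0,0,0,0,0,0,0,0],
  grip=[0.1,0.1,0.1,0.1,0.1,0.1,0.1,0.1,0.1,0.1],
)

```text
time_s: 22.32
tcp_pos: [0.3406, 0.0479, 0.2102]
ee_rot: [-0.0, 0.645, 0.764, -0.0]
contact_force: [-0.5, 0.1, 0.1]
grip_width: 0.0468
finger_force: 0.0
```

```bash
python3 -c "
from h import *
print(workorder.close_job())"
```

```text
the job is handed in; nothing more can be done
None
```

The gauge hangs level and still from the snap hook with its handle out of the opening and the robot clear of it; I handed the job in at about 22 s, and the hand-in gave no verdict.

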